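# Slide the cuvette carriage to the marked stop

## Robot

A 6-joint arm with a two-finger parallel gripper is mounted at the origin on the work surface. World frame = base frame: x ahead of the robot, y to its left, z up, the work surface at z = 0. Lengths are in m, angles in rad, forces in N, time in s.
With the tool pointing down it reaches from about 0.275 to 0.875 m from the base axis. Payload 12.5 kg.
Tool frame: the origin (TCP) lies at the very end of the fingers, on their centre line; the grasp point (between the pads) lies 19 mm behind it; z points along the fingers, x is the direction in which the jaws open and shut, and the axes are right-handed (so a half turn about z gives the same grasp; the last joint's range is limited). The gripper opens to 85 mm and grips with 20 to 120 N. Pads are 22 mm wide; open, the fingers measure 114 mm over their backs; the gripper's body (76 mm by 85 mm) begins 54 mm behind the grasp point. The pads swing forward as they close: fully open they stand 13 mm farther back than shut.
Start: joints at [-1.287, 0.351, 1.652, -0, 1.139, -0.085], TCP at [0.198, -0.513, 0.21] pointing down, gripper open.
Joint ranges: [-2.75, 2.75], [-0.79, 2.1], [0.01, 2.65], [-1.57, 4.71], [0.07, 3.14], [-2.87, 2.87]. Speed limits (rad/s): [2.22, 2.22, 2.79, 3.14, 3.14, 3.14].

## Interface

Orientations are given as a unit quaternion [x, y, z, w].
In Python, from workcell import robot, imaging, order gives the robot as it stands.
- The arm moves only by the tool step_arm, never from a script. Its argument "increments" is text: rows parted by semicolons, each of 6 numbers parted by spaces: the shift along the tool's x, y, z in cm, then the turn, a rotation vector about the tool's x, y, z in degrees. In form: dx dy dz rx ry rz; .... A call has 1 to 20 rows; each row shifts and turns the pose as measured when the row begins, along the tool's axes as they then stand; what a row does not reach is not made up. A row lasts 1/8 s, in which the tool goes at most 62.5 mm and 10.7 degrees, less where a joint would pass 70% of its speed; a pose out of reach is approached as far as the arm can. A call is refused whole if a number of a shift passes 6.25 or a number of a turn 10.7, either way. A call with a gripper value outside its range is refused whole. "grip" is the opening in per cent of the stroke, from 0 (shut) to 100 (fully open), set as the call begins (left out, the last holds). The fingers move at their own pace and stop on an object; "newtons" is the grip in N (left out, the last holds). Time passes only in rows, so rows that do not move let the fingers close. It gives the time, the measured TCP pose, the force and the opening at its end, in the units of the state.
- robot.get_state(): the state, without advancing time (a new reading comes with each control period).
- imaging.snapshot(name): name is "scene" or "side" or "wrist"; returns (picture, depth): 400x640x3 uint8, red, green, blue; 400x640 float32, m along the optical axis (not along the pixel's ray), 0 where there is no reading.
- imaging.camera_params(name): a dict with "fovy" (degrees; the focal length in pixels is half the picture's height over the tangent of half this angle, whatever the lens; pixels are square), "cx", "cy" (the principal point, pixels), "rvec" (rotation vector, rad) and "tvec" (3), from world to camera coordinates, as OpenCV has them. Camera axes: x right, y down, z forward; pixel columns grow to the right and rows downward; lengths in m; the calibration is good to about 2 mm. A picture is of the moment at which its call begins: read the wrist's pose just before it. camera_params takes no time and is no camera call; for the wrist camera it gives the pose at the moment of the call.
- order.job_done(): hands the job in, once; it reports no verdict.
The state is a dict: "t": time; "joint_positions": joint angles; "joint_vel": joint speeds; "joint_torque": joint torques, N m; "tcp_pos": TCP position; "tcp_rot": TCP orientation; "wrist_force": force on the tool from outside, world axes, zero at the start; "wrist_torque": the same for the moment, N m; "gripper_width": opening from 0.0 (shut) to 1.0 (fully open).
Only numpy, scipy, OpenCV 4.12 (cv2) and the standard library are available. Lean on these libraries where they do the work, as an engineer would, in place of code of your own. Each camera call takes 0.05 s, during which the arm holds its last target. There are 200 camera calls.

## Task

Set the photometer for the next reading: with the fingertips, press down the release pad in the middle of the black carriage to free its brake and, keeping it pressed, push the carriage along the rail until it rests against the marked stop, the one with the upright pointed post. Then let the pad come up so that the brake holds the carriage there, and move clear. Do not pick anything up, do not touch the glass cuvettes, do not shove the carriage along while its brake is on, and leave the bottles and glassware where they stand.

Things in the scene. Friction and masses are not known exactly. Their poses are not given: they have to be found in the camera images.
- rail: Photometer rail, fixed to the bench: grey base plate 200 x 440 x 10 mm with a T-section aluminium rail 400 mm long on it. Origin on the rail's centre line, at mid-length, at bench height. Its y axis runs along the rail, z up, +x away from the robot (turned up to 0.35 rad); the base plate reaches from 120 mm before to 80 mm beyond the centre line
- carriage (a joint): Position of the black carriage along the rail, m, 0 at the rail's middle, growing along the rail's +y. Runs freely (about 1.5 N plus light damping) while the release pad is pressed; otherwise a spring brake holds it against some 15 N and it is not to be forced
- carriage_mid (a point): Middle of the carriage, on the rail's centre line at bench height; axes as the rail's. The carriage is 100 mm long along the rail and 76 mm wide; its two end blocks, each 22 mm long and with tops 58 mm above the bench, leave a saddle 56 mm long between them, open to the front, in which the release pad lies
- pad_top (a point): Centre of the top face of the rubber release pad (44 mm across the rail, 50 mm along it) in the middle of the carriage; at rest 50 mm above the bench, 8 mm below the tops of the end blocks. Moves with the carriage
- release (a joint): How far the release pad is pressed straight down, m: 0 at rest (brake on), 0.006 at the bottom. It springs back. Starts to yield at about 12 N, about 15 N at the bottom; the brake is free from about 1 mm
- cuvettes: Grey strip with three clear glass cuvettes fixed to the far (+x) edge of the carriage, 18 mm wide and 90 mm long, its nearest face 39 mm beyond the rail's centre line, tops 76 mm above the bench. Not to be touched. Origin at the middle of its underside
- stop_marked: The marked stop: dark steel block clamped on the rail, 24 mm long along the rail, 50 mm across, top 44 mm above the bench, carrying an upright round post, 20 mm in diameter, that ends in a point 88 mm above the bench. It does not move when pushed. Origin on the rail's centre line, at the middle of the block's length, at bench height. It may stand on either side of the carriage. With the carriage against it, carriage_mid is 62 mm from this origin
- stop_plain: The plain stop, the same block without the post, on the rail on the other side of the carriage. Origin as for the marked stop
- jar: Bystander, loose: white plastic jar with a screw lid, 52 mm dia x 70 mm, standing on the rail's base plate. Origin at the centre of its underside
- dropper: Bystander, loose: amber glass bottle, 44 mm dia x 75 mm, standing on the rail's base plate. Origin at the centre of its underside
- beaker: Bystander, loose: small glass beaker, 66 mm dia x 75 mm, on the bench beyond the rail. Origin at the centre of its underside
- bung: Bystander, loose: black tapered rubber bung, 36 mm dia x 30 mm, on the rail's base plate in front of the carriage. Origin at the centre of its underside
- vial: Bystander, loose: small capped glass vial, 24 mm dia x 45 mm, on the rail's base plate in front of the carriage. Origin at the centre of its underside
- dish: Bystander, loose: shallow white dish, 76 mm dia x 18 mm, on the bench beyond the rail. Origin at the centre of its underside

How it is judged:
By the outcome, as a careful person would: the job done as asked, in the order asked, and still so for the second after the job is handed in, with the robot touching nothing.
It also fails if it takes over 30 s, if anything falls off the work surface, if the arm or the gripper's body presses on something with over 40 N, if the wrist force passes 120 N, or if a joint passes its speed limit or range.

## Working session

There is one attempt and no reset: what is moved stays moved. The work goes in short steps, Python scripts to look and compute and a tool call to move; the robot and the scene stay as the last step left them, time stands still between calls to the robot, and variables do not carry over. Pictures are saved under pics/ and viewed, about 8 in all and at most 12, crops included, and the job is handed in when it is done.

Besides the shell and the picture viewer there is one more tool, called by a JSON object that holds its "op" and its "data". step_arm: Moves the arm, as the interface text tells. Its arguments: {"type":"object","properties":{"increments":{"type":"string"},"grip":{"type":"number"},"newtons":{"type":"number"}},"required":["increments"]}

```bash
mkdir -p pics; cat > h.py <<'E'
import numpy as np, cv2
from workcell import robot, imaging, order
def cam(n):
    p=imaging.camera_params(n); f=200/np.tan(np.radians(p["fovy"])/2)
    R=cv2.Rodrigues(np.array(p["rvec"],float))[0]; t=np.array(p["tvec"],float).ravel()
    return f,p["cx"],p["cy"],R,t
def cloud(n,d,c=None):
    f,cx,cy,R,t=c or cam(n)
    v,u=np.mgrid[:400,:640]
    P=np.stack([(u-cx)/f*d,(v-cy)/f*d,d],-1)
    W=(P-t)@R; W[d==0]=np.nan
    return W
def proj(n,X,c=None):
    f,cx,cy,R,t=c or cam(n); P=np.atleast_2d(X)@R.T+t
    return np.c_[P[:,0]/P[:,2]*f+cx,P[:,1]/P[:,2]*f+cy]
E
python3 - <<'E'
from h import *
s=robot.get_state();print(s)
for n in("scene","side"):
    print(n,imaging.camera_params(n))
    p,d=imaging.snapshot(n);cv2.imwrite(f"pics/{n}0.png",p[...,::-1]);np.savez(f"{n}0.npz",p=p,d=d)
E
```

```text
{'t': 0.0, 'joint_positions': array([-1.28657166e+00,  3.51234974e-01,  1.65246285e+00,  1.74841157e-05,
        1.13911234e+00, -8.45988513e-02]), 'joint_vel': array([ 0.00011602, -0.00079583,  0.00114018, -0.00131436,  0.00087142,
       -0.00073574]), 'joint_torque': array([ 3.32343508e-03, -5.06097150e+01, -2.91402876e+01,  9.66342236e-05,
        4.66745099e-03,  1.35534020e-05]), 'tcp_pos': array([ 0.19820729, -0.51263809,  0.2092444 ]), 'tcp_rot': array([ 8.24776023e-01, -5.65459230e-01, -4.66178220e-04, -3.91561274e-04]), 'wrist_force': array([ 1.30718669, -0.39924103,  0.01096897]), 'wrist_torque': array([0.00485626, 0.01107671, 0.05158492]), 'gripper_width': 0.9979916235778866}
scene {'fovy': 54.65520709463489, 'cx': 317.53282208873156, 'cy': 199.92804202949242, 'rvec': array([ 2.24826314,  0.7546375 , -0.33389531]), 'tvec': array([-0.46037577, -0.19973384,  0.94648841])}
side {'fovy': 49.30020867056605, 'cx': 314.72762943113935, 'cy': 201.64781352389824, 'rvec': array([ 0.73523699, -2.39572602,  1.37058994]), 'tvec': array([0.49894363, 0.23686516, 0.42303376])}
```

View pics/scene0.png

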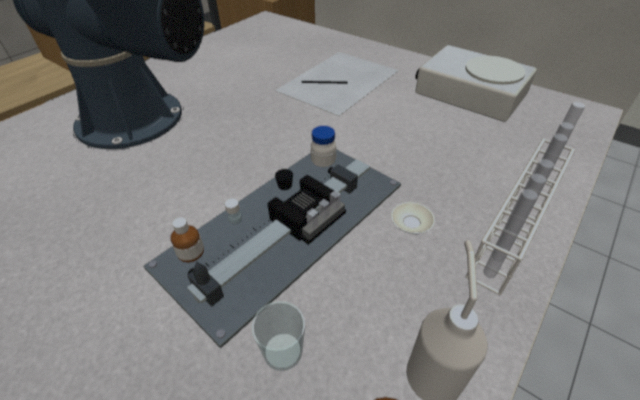

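View pics/side0.png

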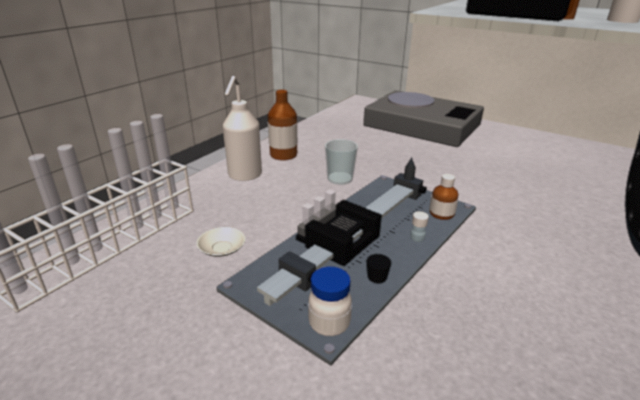

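The marked stop with its post is at scene pixel (205,280) and side pixel (408,180). The carriage is at scene (308,205), the plain stop at (343,177), the dropper at (186,240), the vial at (232,210) and the bung at (284,179).

```bash
python3 - <<'E'
from h import *
S={}
for n in("scene","side"):
    z=np.load(n+"0.npz");W=cloud(n,z["d"]);p=z["p"];S[n]=(W,p)
    hsv=cv2.cvtColor(p,cv2.COLOR_RGB2HSV)
    # base plate: z ~10mm
    m=(np.abs(W[...,2]-.010)<.005)&(hsv[...,2]<120)&(W[...,0]>.2)&(W[...,0]<.8)
    m=cv2.morphologyEx(m.astype(np.uint8),cv2.MORPH_OPEN,np.ones((3,3)))
    k,l,st,_=cv2.connectedComponentsWithStats(m)
    m=np.isin(l,[i for i in range(1,k) if st[i,4]>150])
    q=W[m][:,:2]; r=cv2.minAreaRect(q.astype(np.float32)); print(n,m.sum(),np.median(W[m][:,2]),"rect",r, cv2.boxPoints(r).round(3).tolist())
    for nm,px in {"scene":dict(stopM=(205,283),car=(303,202),plain=(343,177),drop=(181,223),vial=(232,203),bung=(284,174),jar=(323,133)),"side":dict(post=(409,165),stopM=(406,181),car=(345,228),plain=(298,265),drop=(447,180),vial=(420,216),bung=(378,260),jar=(330,278))}[n].items():
        u,v=px;print(nm,np.nanmedian(W[v-2:v+3,u-2:u+3].reshape(-1,3),0).round(3))
E
python3 - <<'E'
import cv2
a=cv2.imread("pics/scene0.png")[120:320,140:410];b=cv2.imread("pics/side0.png")[140:350,220:480]
a=cv2.resize(a,(540,400));a=cv2.resize(a,(390,290));b=cv2.resize(b,(390,290))
cv2.imwrite("pics/c.png",cv2.hconcat([cv2.resize(a,(400,300)),cv2.resize(b,(400,300))]))
E
```

```text
scene 13656 0.009958646622203766 rect ((0.5325046181678772, -0.03498715162277222), (0.438631147146225, 0.20045843720436096), 85.18938446044922) [[0.414000004529953, -0.24500000476837158], [0.6140000224113464, -0.2619999945163727], [0.6510000228881836, 0.17499999701976776], [0.45100000500679016, 0.19200000166893005]]
stopM [ 0.546 -0.219  0.046]
car [ 0.558 -0.011  0.051]
plain [0.57  0.091 0.042]
drop [ 0.461 -0.181  0.085]
vial [ 0.466 -0.088  0.055]
bung [0.475 0.035 0.04 ]
jar [0.49  0.138 0.08 ]
side 12406 0.009523789784042141 rect ((0.5575644969940186, -0.16760629415512085), (0.30920344591140747, 0.751488208770752), 11.4926176071167) [[0.3310000002384186, 0.17000000178813934], [0.48100000619888306, -0.5669999718666077], [0.7839999794960022, -0.5049999952316284], [0.6340000033378601, 0.23100000619888306]]
post [ 0.535 -0.208  0.072]
stopM [ 0.535 -0.203  0.042]
car [0.544 0.004 0.05 ]
plain [0.555 0.11  0.044]
drop [ 0.453 -0.172  0.082]
vial [ 0.461 -0.083  0.054]
bung [0.473 0.033 0.04 ]
jar [0.483 0.144 0.079]
```

```bash
cat >> h.py <<'E'
O=np.array([.5324+.02*.9964,-.0350-.02*.0844]);EX=np.array([.9964,-.0844]);EY=np.array([.0844,.9964])
def rail(W): q=W[...,:2]-O; return np.stack([q@EX,q@EY,W[...,2]],-1)
def world(x,y): return O+x*EX+y*EY
E
python3 - <<'E'
from h import *
for n in("scene","side"):
    z=np.load(n+"0.npz");W=rail(cloud(n,z["d"]));p=z["p"]
    hsv=cv2.cvtColor(p,cv2.COLOR_RGB2HSV)
    dark=hsv[...,2]<75
    def b(nm,m):
        q=W[m]
        if len(q): print(n,nm,len(q),np.percentile(q,[3,50,97],axis=0).round(4).tolist())
    X,Y,Z=np.moveaxis(W,-1,0)
    b("carriage tops",dark&(abs(Z-.058)<.004)&(abs(X)<.045)&(abs(Y)<.15))
    b("pad",(abs(Z-.050)<.003)&(abs(X)<.02)&(abs(Y-.02)<.06))
    b("stopM",(abs(Z-.044)<.004)&(abs(X)<.04)&(Y<-.12))
    b("post",(Z>.055)&(Z<.095)&(abs(X)<.03)&(Y<-.13))
    b("stopP",(abs(Z-.044)<.004)&(abs(X)<.04)&(Y>.08))
    b("cuv",(Z>.062)&(Z<.085)&(X>.02)&(X<.08)&(abs(Y)<.12))
    b("front",(Z>.025)&(Z<.11)&(X<-.04)&(X>-.12)&(Y<-.12))
    b("vial",(Z>.025)&(Z<.11)&(X<-.04)&(X>-.12)&(Y<-.02)&(Y>-.11))
    b("bung",(Z>.025)&(Z<.11)&(X<-.04)&(X>-.12)&(Y<.1)&(Y>0.02))
print(world(0,0))
E
```

```text
scene carriage tops 809 [[-0.0343, -0.0197, 0.0546], [0.0009, -0.0024, 0.0578], [0.0361, 0.0757, 0.0595]]
scene pad 538 [[-0.0183, -0.0198, 0.048], [0.0009, 0.029, 0.0502], [0.0191, 0.0584, 0.0519]]
scene stopM 298 [[-0.0223, -0.1903, 0.0408], [0.0122, -0.1833, 0.0437], [0.0242, -0.168, 0.0463]]
scene post 216 [[-0.003, -0.1879, 0.0563], [0.0041, -0.1808, 0.0691], [0.0087, -0.1714, 0.0835]]
scene stopP 418 [[-0.0352, 0.1279, 0.0404], [0.0005, 0.146, 0.0438], [0.0334, 1.2949, 0.0471]]
scene cuv 329 [[0.0413, -0.0045, 0.0625], [0.0497, 0.0272, 0.0738], [0.0538, 0.0625, 0.0771]]
scene front 958 [[-0.0903, -0.1735, 0.0273], [-0.0724, -0.1568, 0.0577], [-0.0613, -0.1358, 0.0853]]
scene vial 255 [[-0.0933, -0.0694, 0.0261], [-0.0789, -0.061, 0.0495], [-0.0735, -0.0492, 0.0562]]
scene bung 260 [[-0.0989, 0.0478, 0.0262], [-0.081, 0.0603, 0.0394], [-0.0684, 0.0777, 0.0412]]
side carriage tops 852 [[-0.0385, -0.0152, 0.0545], [-0.005, 0.0631, 0.0572], [0.0308, 0.0804, 0.0585]]
side pad 477 [[-0.0189, 0.0016, 0.0478], [-0.0015, 0.0275, 0.0497], [0.0174, 0.0794, 0.0519]]
side stopM 318 [[-0.0272, -1.2704, 0.0404], [0.0078, -0.1848, 0.0436], [0.0346, -0.1654, 0.0476]]
side post 366 [[-0.0263, -1.275, 0.0555], [-0.0026, -1.2618, 0.0707], [0.0268, -0.1684, 0.0928]]
side stopP 561 [[-0.0291, 0.0802, 0.0406], [-0.0044, 0.1398, 0.0433], [0.0223, 0.1529, 0.047]]
side cuv 342 [[0.0393, -0.0014, 0.0625], [0.0432, 0.0355, 0.0716], [0.0519, 0.0655, 0.0761]]
side front 1513 [[-0.115, -1.2804, 0.0272], [-0.0871, -0.1521, 0.0584], [-0.0454, -0.1302, 0.1049]]
side vial 311 [[-0.0968, -0.0643, 0.0258], [-0.0886, -0.0502, 0.0461], [-0.0769, -0.0457, 0.0553]]
side bung 504 [[-0.1022, 0.051, 0.0262], [-0.088, 0.0706, 0.0391], [-0.0402, 0.0813, 0.0416]]
[ 0.552328 -0.036688]
```

View pics/c.png

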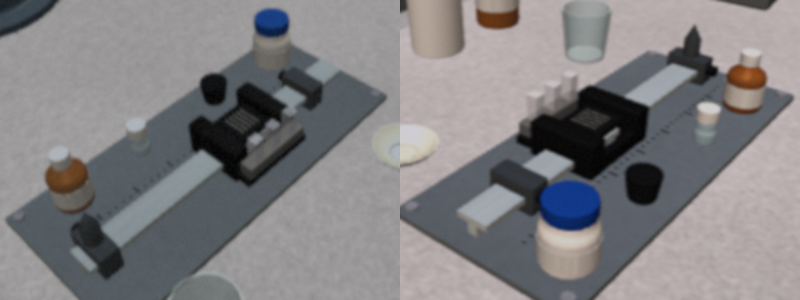

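{"op": "step_arm", "data": {"increments": "0 0 0 0 0 -10.6; 0 0 0 0 0 -10.6; 0 0 0 0 0 -10.6; 0 0 0 0 0 -10.6; 0 0 0 0 0 -10.6; 0 0 0 0 0 -10.6; 2.5 -4.4 0 0 0 0; 2.5 -4.4 0 0 0 0; 2.5 -4.4 0 0 0 0; 2.5 -4.4 0 0 0 0; 2.5 -4.4 0 0 0 0; 2.5 -4.4 0 0 0 0; 2.5 -4.4 0 0 0 0; 2.5 -4.4 0 0 0 0; 2.5 -4.4 0 0 0 0; 2.5 -4.4 0 0 0 0; 0 0 0 0 0 0", "grip": 0, "newtons": 20}}

```text
t: 2.22
tcp_pos: [0.4851, -0.0759, 0.2072]
tcp_rot: [0.999, -0.036, -0.002, -0.004]
wrist_force: [-0.0, 0.5, 0.5]
gripper_width: -0.0
```

```bash
cat > st.py <<'E'
from h import *
from scipy.spatial.transform import Rotation as Ro
def st():
    s=robot.get_state();M=Ro.from_quat(s["tcp_rot"]).as_matrix()
    print("t",round(s["t"],2),"rail",rail(s["tcp_pos"]).round(4),"F",(s["wrist_force"]).round(2),"g",round(s["gripper_width"],3))
    print("toolx in rail",np.degrees(np.arctan2(M[:2,0]@EY,M[:2,0]@EX)).round(2),"deg; toolz",M[:,2].round(4), "z axis in tool",(M.T@[0,0,-1]).round(4))
    return s
if __name__=="__main__": st()
E
python3 st.py
```

```text
t 2.23 rail [-0.0637 -0.0448  0.2072] F [-0.01  0.55  0.47] g -0.0
toolx in rail 0.76 deg; toolz [-0.0033  0.0074 -1.    ] z axis in tool [0.0038 0.0072 1.    ]
```

{"op": "step_arm", "data": {"increments": "2.0 -2.5 1 0 0 -0.7; 2.0 -2.5 2 0 0 0; 1.6 -2.2 2 0 0 0; 0.4 -0.5 2 0 0 0; 0 0 0 0 0 0; 0 0 0 0 0 0"}}

```text
t: 2.98
tcp_pos: [0.5496, -0.0043, 0.1354]
tcp_rot: [1.0, -0.03, -0.003, -0.003]
wrist_force: [-0.2, -0.8, 0.2]
gripper_width: -0.001
```

```bash
python3 - <<'E'
from st import *
s=st()
z0={}
for n in("scene","side","wrist"):
    c=cam(n);p,d=imaging.snapshot(n);cv2.imwrite(f"pics/{n}1.png",p[...,::-1])
    W=rail(cloud(n,d,c));X,Y,Z=np.moveaxis(W,-1,0)
    for nm,m in dict(tip=(Z>.1)&(Z<.16)&(abs(X)<.06)&(abs(Y-.03)<.06),blk=(abs(Z-.058)<.003)&(abs(X)<.03)&(abs(Y)<.12),pad=(abs(Z-.05)<.002)&(abs(X)<.02)&(abs(Y-.03)<.025)).items():
        q=W[m]
        if len(q)>5: print(n,nm,len(q),np.percentile(q,[2,50,98],axis=0).round(4).tolist())
im=[cv2.imread(f"pics/{n}1.png") for n in("scene","side","wrist")]
r=lambda a:cv2.resize(a,(400,300))
cv2.imwrite("pics/m1.png",cv2.vconcat([cv2.hconcat([r(im[0][60:260,180:446]),r(im[1][100:300,220:486])]),cv2.hconcat([r(im[2]),r(im[2])*0])]))
E
```

```text
t 2.98 rail [-0.0055  0.032   0.1354] F [-0.21 -0.76  0.21] g -0.001
toolx in rail 1.35 deg; toolz [-0.0052  0.0062 -1.    ] z axis in tool [0.0056 0.0059 1.    ]
scene tip 10 [[-0.0063, 0.0219, 0.1562], [0.0009, 0.0268, 0.1588], [0.0017, 0.0372, 0.1596]]
scene blk 651 [[-0.0284, -0.0197, 0.0554], [0.0006, -0.0012, 0.0578], [0.029, 0.0779, 0.0595]]
scene pad 452 [[-0.019, 0.0072, 0.0485], [0.0007, 0.0287, 0.05], [0.0192, 0.0532, 0.0517]]
side tip 21 [[-0.0138, 0.0253, 0.1565], [-0.0117, 0.0398, 0.1581], [-0.0008, 0.0437, 0.1595]]
side blk 650 [[-0.0286, -0.0166, 0.0552], [-0.0014, 0.0629, 0.0574], [0.0284, 0.0807, 0.0587]]
side pad 392 [[-0.0195, 0.0087, 0.0485], [-0.0015, 0.0301, 0.0496], [0.0181, 0.05, 0.051]]
wrist blk 2404 [[-0.0289, -0.0132, 0.0555], [0.0022, 0.0659, 0.0577], [0.0291, 0.0792, 0.0591]]
wrist pad 2291 [[-0.0195, 0.007, 0.0484], [-0.0002, 0.0313, 0.0499], [0.0191, 0.0536, 0.0513]]
```

View pics/m1.png

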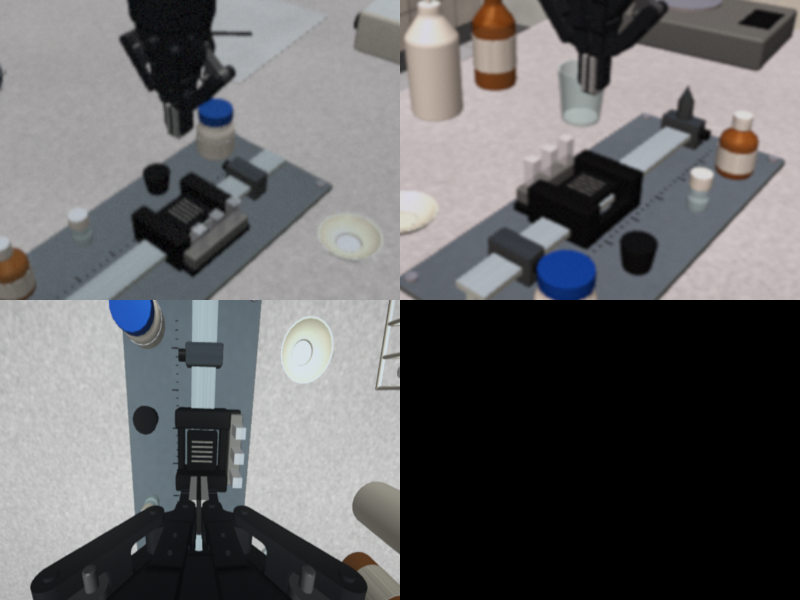

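The fingertips are shut and stand above the saddle. The knuckles spread across the rail, so I'll check their height against the cuvettes and bottles.

```bash
python3 - <<'E'
from st import *
s=st();t=rail(s["tcp_pos"])
for n in("scene","side","wrist"):
    c=cam(n);p,d=imaging.snapshot(n)
    W=rail(cloud(n,d,c))-t
    for a in range(0,110,10):
        h=W[...,2]*1000;q=W[(h>a)&(h<=a+10)&(abs(W[...,0])<.1)&(abs(W[...,1])<.08)]
        if len(q)>3: print(n,a,len(q),"x",(np.percentile(q[:,0],[1,99])*1000).round(),"y",(np.percentile(q[:,1],[1,99])*1000).round())
E
```

```text
t 3.12 rail [-0.0053  0.0322  0.1356] F [-0.13  0.29  0.89] g -0.0
toolx in rail 1.35 deg; toolz [-0.0045  0.0062 -1.    ] z axis in tool [0.0048 0.0059 1.    ]
scene 20 40 x [-7. 13.] y [-12.   5.]
scene 30 101 x [-13.  15.] y [-11.   7.]
scene 40 112 x [-13.  15.] y [-12.   7.]
scene 50 88 x [-12.  15.] y [-12.   4.]
scene 60 111 x [-27.  31.] y [-14.   8.]
scene 70 276 x [-35.  39.] y [-14.  11.]
scene 80 262 x [-43.  47.] y [-18.  15.]
scene 90 333 x [-51.  54.] y [-18.  14.]
scene 100 415 x [-57.  62.] y [-18.  10.]
side 20 70 x [-13.  11.] y [-7. 13.]
side 30 144 x [-15.  12.] y [-7. 14.]
side 40 154 x [-15.  12.] y [-5. 13.]
side 50 146 x [-15.  12.] y [-6. 13.]
side 60 199 x [-32.  30.] y [-7. 15.]
side 70 420 x [-38.  37.] y [-9. 14.]
side 80 408 x [-47.  44.] y [-15.  18.]
side 90 502 x [-55.  51.] y [-12.  19.]
side 100 595 x [-61.  58.] y [-10.  18.]
wrist 20 150 x [-10.  13.] y [ 7. 12.]
wrist 30 476 x [-12.  14.] y [ 6. 12.]
wrist 40 568 x [-12.  15.] y [ 6. 12.]
wrist 50 782 x [-11.  13.] y [-10.  12.]
wrist 60 1559 x [-28.  31.] y [-9. 14.]
wrist 70 5174 x [-35.  39.] y [-9. 14.]
wrist 80 4230 x [-43.  46.] y [-9. 17.]
wrist 90 9711 x [-50.  54.] y [-7. 18.]
wrist 100 14074 x [-57.  61.] y [ 2. 18.]
```

{"op": "step_arm", "data": {"increments": "-0.05 0.2 1.5 0 0 1.3; 0 0 2 0 0 0; 0 0 2 0 0 0; 0 0 1.2 0 0 0; 0 0 0.4 0 0 0; 0 0 0 0 0 0"}}

```text
t: 4.03
tcp_pos: [0.5481, -0.0059, 0.0599]
tcp_rot: [0.999, -0.044, -0.003, -0.003]
wrist_force: [0.6, 0.2, 0.7]
gripper_width: 0.0
```

```bash
python3 - <<'E'
from st import *
s=st()
print(proj("scene",s["tcp_pos"]),proj("side",s["tcp_pos"]))
r=lambda a:cv2.resize(a,(400,300),interpolation=cv2.INTER_CUBIC)
o=[]
for n in("scene","side"):
    p,d=imaging.snapshot(n);u,v=proj(n,s["tcp_pos"])[0].astype(int)
    p=p[...,::-1].copy();o.append(r(p[v-60:v+60,u-80:u+80]))
cv2.imwrite("pics/m2.png",cv2.hconcat(o))
E
```

```text
t 4.03 rail [-0.0068  0.0303  0.0599] F [0.65 0.21 0.71] g 0.0
toolx in rail -0.21 deg; toolz [-0.0052  0.0062 -1.    ] z axis in tool [0.0057 0.0057 1.    ]
[[300.23697158 194.08673434]] [[346.36235446 218.17314625]]
```

View pics/m2.png

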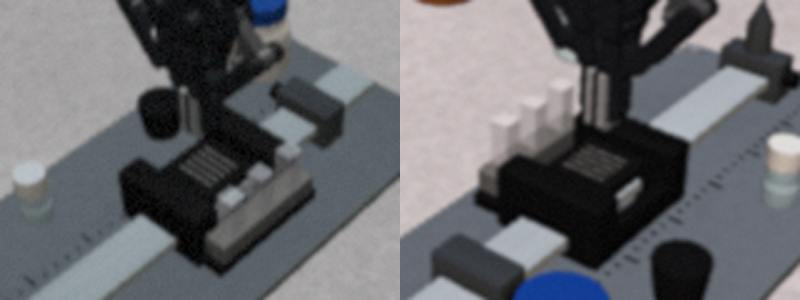

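The TCP projects to each crop's centre, but the visible fingertips end about 12–20 crop pixels above it. The real tips may be some 15 mm higher than the reported TCP, so I'll descend by force.

{"op": "step_arm", "data": {"increments": "0 0 0.4 0 0 0; 0 0 0.3 0 0 0; 0 0 0.3 0 0 0; 0 0 0 0 0 0"}}

```text
t: 4.62
tcp_pos: [0.5489, -0.0059, 0.0506]
tcp_rot: [0.999, -0.044, -0.001, -0.003]
wrist_force: [-0.0, 0.8, -0.4]
gripper_width: -0.002
```

{"op": "step_arm", "data": {"increments": "0 0 0.2 0 0 0; 0 0 0.1 0 0 0; 0 0 0 0 0 0"}}

```text
t: 5.0
tcp_pos: [0.549, -0.0059, 0.0475]
tcp_rot: [0.999, -0.044, -0.001, -0.003]
wrist_force: [0.1, 0.1, 0.4]
gripper_width: -0.003
```

{"op": "step_arm", "data": {"increments": "0 0 0.2 0 0 0; 0 0 0.2 0 0 0; 0 0 0 0 0 0"}}

```text
t: 5.38
tcp_pos: [0.5489, -0.0058, 0.0432]
tcp_rot: [0.999, -0.044, -0.001, -0.003]
wrist_force: [-0.4, 0.1, -0.0]
gripper_width: -0.006
```

```bash
python3 - <<'E'
from st import *
s=st();t=rail(s["tcp_pos"])
o=[]
for n in("scene","side"):
    p,d=imaging.snapshot(n);W=rail(cloud(n,d))
    q=W[(abs(W[...,0]-t[0])<.018)&(abs(W[...,1]-t[1])<.016)&(W[...,2]>.053)&(W[...,2]<.09)]
    print(n,len(q),np.histogram(q[:,2],np.arange(.052,.092,.004)))
    u,v=proj(n,s["tcp_pos"])[0].astype(int)
    p=p[...,::-1].copy()[v-50:v+25,u-50:u+50];p=np.clip((p/255.)**.5*255,0,255).astype(np.uint8)
    o.append(cv2.resize(p,(400,300),interpolation=cv2.INTER_CUBIC))
cv2.imwrite("pics/m3.png",cv2.hconcat(o))
E
```

```text
t 5.38 rail [-0.006   0.0305  0.0432] F [-0.41  0.12 -0.03] g -0.006
toolx in rail -0.21 deg; toolz [-0.0024  0.006  -1.    ] z axis in tool [0.003  0.0057 1.    ]
scene 149 (array([ 0,  0,  0,  5, 14, 24, 32, 27, 31]), array([0.052, 0.056, 0.06 , 0.064, 0.068, 0.072, 0.076, 0.08 , 0.084,
       0.088]))
side 242 (array([ 0,  0,  1, 12, 25, 43, 50, 37, 51]), array([0.052, 0.056, 0.06 , 0.064, 0.068, 0.072, 0.076, 0.08 , 0.084,
       0.088]))
```

View pics/m3.png

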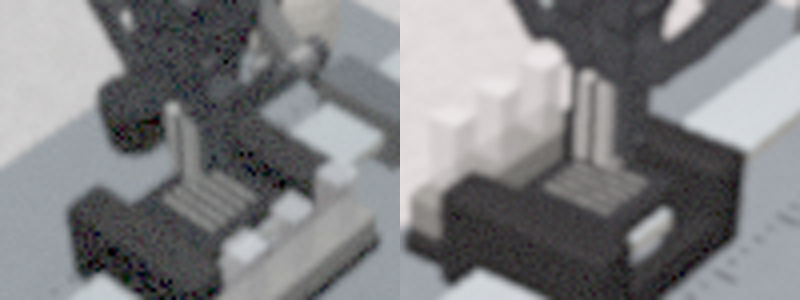

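The fingertips end about z = 0.065 with the TCP reading 0.043, so the real tips are about 21 mm above the nominal TCP. I expect contact at TCP z ≈ 0.029. At that depth the knuckles still clear the cuvettes by about 15–20 mm.

{"op": "step_arm", "data": {"increments": "0 0 0.4 0 0 0; 0 0 0.3 0 0 0; 0 0 0.2 0 0 0; 0 0 0.1 0 0 0; 0 0 0 0 0 0"}}

```text
t: 6.1
tcp_pos: [0.549, -0.0058, 0.0326]
tcp_rot: [0.999, -0.044, -0.001, -0.003]
wrist_force: [0.2, 0.3, 0.5]
gripper_width: 0.001
```

{"op": "step_arm", "data": {"increments": "0 0 0.2 0 0 0; 0 0 0.1 0 0 0; 0 0 0 0 0 0"}}

```text
t: 6.48
tcp_pos: [0.5491, -0.0058, 0.0295]
tcp_rot: [0.999, -0.044, -0.001, -0.003]
wrist_force: [0.8, 1.1, 0.3]
gripper_width: -0.003
```

{"op": "step_arm", "data": {"increments": "0 0 0.1 0 0 0; 0 0 0.1 0 0 0; 0 0 0 0 0 0"}}

```text
t: 6.85
tcp_pos: [0.5495, -0.0058, 0.0287]
tcp_rot: [0.999, -0.044, -0.001, -0.003]
wrist_force: [-0.0, 0.3, 0.2]
gripper_width: 0.006
```

{"op": "step_arm", "data": {"increments": "0 0 0.15 0 0 0; 0 0 0 0 0 0"}}

```text
t: 7.1
tcp_pos: [0.5496, -0.0058, 0.0285]
tcp_rot: [0.999, -0.044, -0.001, -0.003]
wrist_force: [-5.3, 0.6, 11.3]
gripper_width: 0.002
```

```bash
python3 - <<'E'
from st import *
s=st();print(s["wrist_torque"],s["joint_torque"].round(2))
E
```

```text
t 7.1 rail [-0.0053  0.0305  0.0285] F [-5.26  0.63 11.31] g 0.002
toolx in rail -0.19 deg; toolz [-8.0e-04  5.7e-03 -1.0e+00] z axis in tool [0.0013 0.0056 1.    ]
[0.06718281 0.84378671 0.06867282] [ -0.09 -50.5  -20.42   0.07  -1.27  -0.  ]
```

{"op": "step_arm", "data": {"increments": "0 0 0.25 0 0 0"}}

```text
t: 7.22
tcp_pos: [0.5497, -0.0058, 0.0268]
tcp_rot: [0.999, -0.044, -0.0, -0.003]
wrist_force: [-5.6, -0.3, 13.0]
gripper_width: -0.002
```

{"op": "step_arm", "data": {"increments": "0 0 0.2 0 0 0; 0 0 0.1 0 0 0"}}

```text
t: 7.48
tcp_pos: [0.5497, -0.0058, 0.0253]
tcp_rot: [0.999, -0.044, -0.0, -0.003]
wrist_force: [-4.8, -0.7, 13.4]
gripper_width: 0.001
```

{"op": "step_arm", "data": {"increments": "0 0.3 0.05 0 0 0; 0 0.5 0.05 0 0 0; 0 0.5 0.05 0 0 0"}}

```text
t: 7.85
tcp_pos: [0.5486, -0.0182, 0.0261]
tcp_rot: [0.999, -0.044, -0.0, -0.003]
wrist_force: [-4.5, 2.5, 12.4]
gripper_width: 0.004
```

```bash
cat > chk.py <<'E'
from st import *
s=st()
for n in("scene","side","wrist"):
    c=cam(n);p,d=imaging.snapshot(n);W=rail(cloud(n,d,c));X,Y,Z=np.moveaxis(W,-1,0)
    dark=cv2.cvtColor(p,cv2.COLOR_RGB2GRAY)<70
    m=dark&(abs(Z-.058)<.003)&(abs(X)>.02)&(abs(X)<.036)&(Y>-.16)&(Y<.12)
    q=Y[m]
    if len(q)>8: print(n,"blocks",len(q),np.percentile(q,[3,97]).round(4))
    m=(Z>.065)&(Z<.079)&(X>.038)&(X<.06)&(Y>-.18)&(Y<.12); q=Y[m]
    if len(q)>8: print(n,"cuv",len(q),np.percentile(q,[3,97]).round(4))
    cv2.imwrite(f"pics/{n}_{s['t']:.1f}.png",p[...,::-1])
E
python3 chk.py
```

```text
t 7.85 rail [-0.0053  0.0181  0.0261] F [-4.55  2.52 12.43] g 0.004
toolx in rail -0.15 deg; toolz [-4.0e-04  6.2e-03 -1.0e+00] z axis in tool [9.0e-04 6.2e-03 1.0e+00]
scene blocks 243 [-0.032   0.0615]
scene cuv 294 [-0.0165  0.0505]
side blocks 250 [-0.0257  0.0678]
side cuv 209 [-0.005   0.0524]
wrist blocks 2967 [0.0464 0.0663]
wrist cuv 2637 [-0.0112  0.0513]
```

The carriage moves with the fingers, and the drag is only about 2.5 N, so the brake is free. Continuing.

{"op": "step_arm", "data": {"increments": "0 0.6 0.1 0 0 0; 0 0.8 0.1 0 0 0; 0 0.8 0.08 0 0 0; 0 0.8 0.08 0 0 0"}}

```text
t: 8.5
tcp_pos: [0.5461, -0.0481, 0.0256]
tcp_rot: [0.999, -0.043, -0.0, -0.003]
wrist_force: [-4.5, 2.4, 12.9]
gripper_width: -0.003
```

{"op": "step_arm", "data": {"increments": "0 0.8 0.08 0 0 0; 0 0.8 0.09 0 0 0; 0 0.8 0.08 0 0 0; 0 0.8 0.09 0 0 0; 0 0.8 0.08 0 0 0; 0 0.8 0.09 0 0 0; 0 0.8 0.08 0 0 0; 0 0.8 0.09 0 0 0"}}

```text
t: 9.5
tcp_pos: [0.5407, -0.1126, 0.025]
tcp_rot: [0.999, -0.043, 0.0, -0.004]
wrist_force: [-4.5, 3.0, 13.6]
gripper_width: -0.0
```

```bash
python3 chk.py
```

```text
t 9.5 rail [-0.0052 -0.0766  0.025 ] F [-4.49  2.97 13.64] g -0.0
toolx in rail -0.1 deg; toolz [ 8.0e-04  8.1e-03 -1.0e+00] z axis in tool [-1.0e-04  8.1e-03  1.0e+00]
scene blocks 300 [-0.1265 -0.0342]
scene cuv 338 [-0.1112 -0.0446]
side blocks 199 [-0.123  -0.0274]
side cuv 195 [-0.1015 -0.0424]
wrist blocks 3002 [-0.0486 -0.0287]
wrist cuv 2678 [-0.1055 -0.0437]
```

{"op": "step_arm", "data": {"increments": "0 0.8 0.08 0 0 0; 0 0.8 0.08 0 0 0; 0 0.7 0.08 0 0 0; 0 0.5 0.08 0 0 0; 0 0.3 0.08 0 0 0"}}

```text
t: 10.28
tcp_pos: [0.538, -0.1443, 0.025]
tcp_rot: [0.999, -0.043, 0.0, -0.004]
wrist_force: [-4.9, 1.8, 13.6]
gripper_width: 0.0
```

{"op": "step_arm", "data": {"increments": "0 0.3 0.08 0 0 0; 0 0.2 0.08 0 0 0; 0 0.2 0.08 0 0 0"}}

```text
t: 10.65
tcp_pos: [0.5375, -0.1514, 0.0251]
tcp_rot: [0.999, -0.043, 0.0, -0.004]
wrist_force: [-4.9, 1.9, 14.3]
gripper_width: -0.0
```

```bash
python3 chk.py
```

```text
t 10.65 rail [-0.0051 -0.1156  0.0251] F [-4.89  1.93 14.32] g -0.0
toolx in rail -0.1 deg; toolz [ 0.0012  0.008  -1.    ] z axis in tool [-5.0e-04  8.1e-03  1.0e+00]
scene blocks 241 [-0.1594 -0.0709]
scene cuv 361 [-0.1501 -0.0835]
side blocks 177 [-0.1566 -0.0659]
side cuv 191 [-0.1417 -0.0805]
wrist blocks 3003 [-0.0869 -0.0672]
wrist cuv 2652 [-0.144  -0.0822]
```

{"op": "step_arm", "data": {"increments": "0 0.15 0.08 0 0 0; 0 0.15 0.08 0 0 0"}}

```text
t: 11.05
tcp_pos: [0.5374, -0.1533, 0.0251]
tcp_rot: [0.999, -0.043, 0.001, -0.005]
wrist_force: [-1.3, 9.5, 13.1]
gripper_width: 0.005
```

Side force has jumped to 9.5 N, so the carriage is against the stop. One more light push to confirm, then a straight release.

{"op": "step_arm", "data": {"increments": "0 0.1 0.08 0 0 0; 0 0.05 0.05 0 0 0"}}

```text
t: 11.3
tcp_pos: [0.5375, -0.1531, 0.0254]
tcp_rot: [0.999, -0.044, 0.001, -0.006]
wrist_force: [-3.9, 5.4, 13.4]
gripper_width: -0.001
```

```bash
python3 chk.py; cp pics/scene_11.*.png /tmp/ ; python3 - <<'E'
import cv2,glob
a=cv2.imread(sorted(glob.glob("pics/scene_11*"))[-1])[180:330,140:340];b=cv2.imread(sorted(glob.glob("pics/side_11*"))[-1])[120:270,280:480]
cv2.imwrite("pics/m4.png",cv2.hconcat([cv2.resize(a,(400,300)),cv2.resize(b,(400,300))]))
E
```

```text
t 11.3 rail [-0.0049 -0.1173  0.0254] F [-3.91  5.39 13.36] g -0.001
toolx in rail -0.15 deg; toolz [ 0.0017  0.0121 -0.9999] z axis in tool [-6.000e-04  1.220e-02  9.999e-01]
scene blocks 235 [-0.1594 -0.071 ]
scene cuv 362 [-0.1509 -0.0844]
side blocks 174 [-0.1568 -0.0664]
side cuv 194 [-0.143  -0.0809]
wrist blocks 3004 [-0.0874 -0.0676]
wrist cuv 2690 [-0.146  -0.0826]
```

View pics/m4.png

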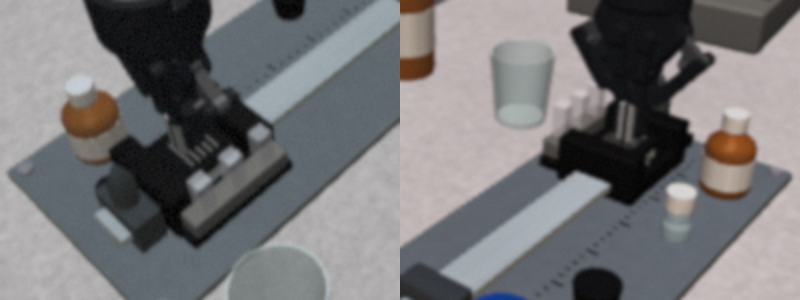

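The left crop shows the carriage touching the stop block at about (150,215), and it held against 9.5 N. Releasing straight up.

{"op": "step_arm", "data": {"increments": "0 0 -0.3 0 0 0; 0 0 -0.4 0 0 0; 0 0 -0.6 0 0 0; 0 0 -1.5 0 0 0; 0 0 -3 0 0 0; 0 0 -4 0 0 0; 0 0 -4 0 0 0; 0 0 -3 0 0 0; 0 0 0 0 0 0; 0 0 0 0 0 0"}}

```text
t: 12.7
tcp_pos: [0.5369, -0.1552, 0.2038]
tcp_rot: [0.999, -0.044, 0.002, -0.006]
wrist_force: [1.4, -0.2, -0.9]
gripper_width: -0.001
```

```bash
python3 chk.py; python3 - <<'E'
from h import *
for n in("scene","side"):
    p,d=imaging.snapshot(n);W=rail(cloud(n,d));X,Y,Z=np.moveaxis(W,-1,0)
    q=W[(abs(Z-.05)<.004)&(abs(X)<.018)&(abs(Y+.117)<.02)];print(n,"pad z",len(q),np.median(q[:,2]).round(4))
    cv2.imwrite(f"pics/end_{n}.png",p[...,::-1])
a=cv2.imread("pics/end_scene.png")[100:340,130:450];b=cv2.imread("pics/end_side.png")[120:360,190:510]
cv2.imwrite("pics/m5.png",cv2.hconcat([cv2.resize(a,(400,300)),cv2.resize(b,(400,300))]))
E
```

```text
t 12.7 rail [-0.0054 -0.1194  0.2038] F [ 1.45 -0.22 -0.88] g -0.001
toolx in rail -0.17 deg; toolz [ 0.0038  0.0113 -0.9999] z axis in tool [-0.0028  0.0115  0.9999]
scene blocks 342 [-0.1593 -0.0702]
scene cuv 368 [-0.1509 -0.0838]
side blocks 201 [-0.1582 -0.0658]
side cuv 219 [-0.1484 -0.0805]
wrist blocks 966 [-0.1587 -0.0685]
wrist cuv 545 [-0.1497 -0.0827]
scene pad z 501 0.05
side pad z 207 0.0498
```

View pics/m5.png

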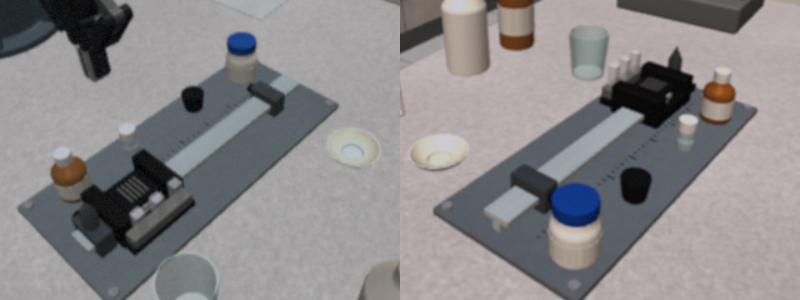

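The carriage rests against the marked stop, the pad is back at 50 mm, the bystanders haven't moved, and the arm is clear.

```bash
python3 -c "
from workcell import order
print(order.job_done())"
```

```text
the job is handed in; nothing more can be done
None
```

The carriage now rests against the marked stop with its brake on, and the job is handed in. I pressed the release pad with the shut fingertips at about 13–14 N, roughly 3 mm deep. Keeping it pressed, I slid the carriage about 147 mm to the stop, then lifted straight up.

**At the stop:** the side force rose from about 2 N to 9.5 N and the carriage went no further. The pictures show it touching the stop block.

**After lifting:** the carriage was where it had been before the lift, to within about 1 mm. The pad was back at 50 mm. The bottles and glassware looked unmoved in the pictures. The gripper was about 15 cm above the carriage, with no contact force beyond noise. The clock read about 13 s.

**Disagreements:**
- **Fingertip position:** the real fingertips were about 21 mm higher than the stated TCP, so I found the pad by force and not by the stated height.
- **Camera match:** the scene and side cameras differed by about 5 mm along the rail. I took the force rise and the pictures, not the measured position, as proof of contact.

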